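Sort the hose connectors, watering rose and pruning knife into their trays

TASK

Sort the garden bits on the cabinet top: stand both hose connectors upright in the square plywood box, stand the watering rose face down in the middle of the round clay saucer, and lay the closed pruning knife lengthwise along the long metal tray. Let go of everything, and leave the white pot tag holder standing where it is.

Things in the scene. Friction and masses are not known exactly. Their poses are not given: they have to be found in the camera images.
- hose1_c (a point): hose connector, grey plastic with black rings: an upright cylinder 39 mm across at its lower ring and 36 mm above it, 55 mm tall, 60 g, standing on the melamine top; the point is its centre, half-way up (27.5 mm above its foot), z along its axis. The two connectors are alike and interchangeable; grip it across the cylinder from above
- hose2_c (a point): hose connector, grey plastic with black rings: an upright cylinder 39 mm across at its lower ring and 36 mm above it, 55 mm tall, 60 g, standing on the melamine top; the point is its centre, half-way up (27.5 mm above its foot), z along its axis. The two connectors are alike and interchangeable; a twin of hose1
- rose_c (a point): green plastic watering rose standing face down: a round face 68 mm across and 14 mm thick at the bottom, a cone up to 36 mm, then a plain upright neck 25 mm across up to 70 mm above the foot (grip the neck); 70 g; the point is on the axis, half-way up (35 mm above its foot), z up along the neck
- knife_c (a point): closed folding pruning knife lying flat: dark wooden handle with steel ends, 120 mm long (its x axis), 24 mm wide (y), 20 mm thick (z up), 110 g; the point is its centre, 10 mm above its underside; at the start its long axis lies within about 35 degrees of the world's y axis
- crate: square open plywood box, fixed: outside 130 x 130 mm and 30 mm high, walls and floor 5 mm thick (inside 120 x 120 mm); origin at the centre of its underside, x and y along its sides, z up, inner floor 5 mm above the origin; home of both connectors, side by side
- longtray: long low aluminium tray, fixed: outside 110 mm (its x) by 180 mm (its y, the long way) and 18 mm high, walls and floor 5 mm thick (inside 100 x 170 mm); origin at the centre of its underside, inner floor 5 mm above it; home of the knife
- saucer: round terracotta saucer, fixed: outside 112 mm across at the foot and 130 mm at the rim, 20 mm high, wall 5 mm, inner floor 5 mm above the origin and about 102 mm across; origin at the centre of its underside; home of the rose
- holder_c (a point): white plastic pot tag holder, a small open box 50 x 36 mm and 50 mm tall with four upright white tags standing out of it to 80 mm; loose, between and beyond the trays; the point is its centre, 25 mm above the table; not to be moved

How it is judged:
By the outcome, as a careful person would: the job done as asked, in the order asked, and still so for the second after the job is handed in, with the robot touching nothing.
It also fails if it takes over 112 s, if anything falls off the work surface, if the arm or the gripper's body presses on something with over 40 N, if the wrist force passes 120 N, or if a joint passes its speed limit or range.

ROBOT

A 6-joint arm with a two-finger parallel gripper is mounted at the origin on the work surface. World frame = base frame: x ahead of the robot, y to its left, z up, the work surface at z = 0. Lengths are in m, angles in rad, forces in N, time in s.
With the tool pointing down it reaches from about 0.35 to 0.975 m from the base axis. Payload 4.9 kg.
Tool frame: the origin (TCP) lies at the very end of the fingers, on their centre line; the grasp point (between the pads) lies 19 mm behind it; z points along the fingers, y is the line along which they close (so a half turn about z gives the same grasp; the last joint's range is limited). The gripper opens to 85 mm and grips with 20 to 120 N. Pads are 22 mm wide; open, the fingers measure 114 mm over their backs; the gripper's body (76 mm by 85 mm) begins 54 mm behind the grasp point. The pads swing forward as they close: fully open they stand 13 mm farther back than shut.
Start: joints at [-1.304, 0.053, 1.613, -0, 1.476, -0.119], TCP at [0.235, -0.579, 0.231] pointing down, gripper open.
Joint ranges: [-3.01, 3.01], [-1.01, 2.22], [0.06, 2.58], [-1.02, 4.17], [0.09, 2.62], [-3.14, 3.14]. Speed limits (rad/s): [2.57, 2.57, 3.14, 3.14, 3.14, 3.14].

INTERFACE

Orientations are given as a unit quaternion [w, x, y, z].
In Python, from plant import manip gives the robot as it stands.
- The arm moves only by the tool move_arm, never from a script. Its argument "plan" is a list that holds one entry, the list of rows, each a list of 7 numbers: the shift along the tool's x, y, z as a fraction of full scale, then the turn, a rotation vector about the tool's x, y, z as a fraction of full scale, then the closure, from 0 (fully open) to 1 (shut). In form: [[[dx, dy, dz, wx, wy, wz, fingers], ...]]. A call has exactly 10 rows; each row shifts and turns the commanded pose from where the row before left it, along the tool's axes as they then stand; what a row does not reach is not made up. Full scale, the value 1, is 0.12 m for a shift and 0.15 rad for a turn. A row lasts 1/8 s, in which the tool goes at most 62.5 mm and 10.7 degrees, less where a joint would pass 70% of its speed; a pose out of reach is approached as far as the arm can. A call with a number of a shift or a turn outside -1 to 1 is refused whole. A call with a gripper value outside its range is refused whole. The fingers move at their own pace and stop on an object; the grip force is fixed at half the most. Time passes only in rows, so rows that do not move let the fingers close, or fill a call up. It gives the time, the measured TCP pose, the force, the opening and the grip force at its end, in the units of the state.
- manip.state(): the state, without advancing time (a new reading comes with each control period).
- manip.grab_frame(name): name is "scene" or "top" or "wrist"; returns a dict with "pixels" (420x560x3 uint8, blue, green, red), "depth" (420x560 float32, m along the optical axis (not along the pixel's ray), 0 where there is no reading), "vfov" (degrees; the focal length in pixels is half the picture's height over the tangent of half this angle, whatever the lens; pixels are square), "cx", "cy" (the principal point, pixels), "view" (4x4, takes a point from world to camera coordinates). Camera axes: x right, y down, z forward; pixel columns grow to the right and rows downward; lengths in m; the calibration is good to about 2 mm. A picture is of the moment at which its call begins.
- manip.job_done(): hands the job in; it is judged then, once.
The state is a dict: "time": time; "joint_pos": joint angles; "joint_vel": joint speeds; "joint_efforts": joint torques, N m; "tool_pos": TCP position; "tool_rot": TCP orientation; "contact_force": force on the tool from outside, world axes, zero at the start; "ft_torque": the same for the moment, N m; "gripper_width": opening from 0.0 (shut) to 1.0 (fully open); "grasp_force": force on a finger pad.
Only numpy, scipy, OpenCV 4.12 (cv2) and the standard library are available. Lean on these libraries where they do the work, as an engineer would, in place of code of your own. Each camera call takes 0.05 s, during which the arm holds its last target. There are 200 camera calls.

## Working session

There is one attempt and no reset: what is moved stays moved. The work goes in short steps, Python scripts to look and compute and a tool call to move; the robot and the scene stay as the last step left them, time stands still between calls to the robot, and variables do not carry over. Pictures are saved under pics/ and viewed, at most 14 in all, crops included, and the job is handed in when it is done.

Besides the shell and the picture viewer there is one more tool, called after "Call:" as name(argument=value, ...), one argument or row to a line, values as JSON. move_arm: Moves the arm, as the interface text tells. Its arguments: {"type":"object","properties":{"plan":{"type":"array"}},"required":["plan"]}

```bash
mkdir -p pics; cat > h.py <<'E'
import numpy as np, cv2
from plant import manip
def grab(n):
    f=manip.grab_frame(n); d=f["depth"]; H,W=d.shape
    fl=H/2/np.tan(np.radians(f["vfov"])/2)
    v,u=np.mgrid[:H,:W]
    c=np.stack([(u-f["cx"])/fl*d,(v-f["cy"])/fl*d,d,np.ones_like(d)],-1)
    P=(c@np.linalg.inv(f["view"]).T)[...,:3]; P[d==0]=np.nan
    return f["pixels"],P
E
python3 - <<'E'
from h import *
for n in("top","scene"):
    p,P=grab(n); cv2.imwrite(f"pics/{n}0.png",p); np.save(n+"0.npy",P)
s=manip.state()
for k,v in s.items(): print(k,np.round(v,3))
E
```

```text
time 0.1
joint_pos [-1.304  0.053  1.614 -0.     1.476 -0.119]
joint_vel [-0.001 -0.    -0.003  0.001  0.    -0.001]
joint_efforts [ 1.0000e-03 -3.9491e+01 -3.7136e+01 -0.0000e+00  4.0000e-03 -0.0000e+00]
tool_pos [ 0.235 -0.579  0.23 ]
tool_rot [-0.001  0.981  0.192 -0.   ]
contact_force [0.229 0.413 0.579]
ft_torque [ 0.001  0.029 -0.036]
grasp_force 0.0
gripper_width 1.002
```

View pics/top0.png

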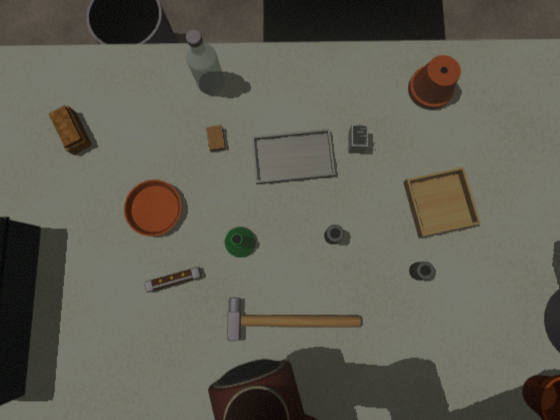

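View pics/scene0.png

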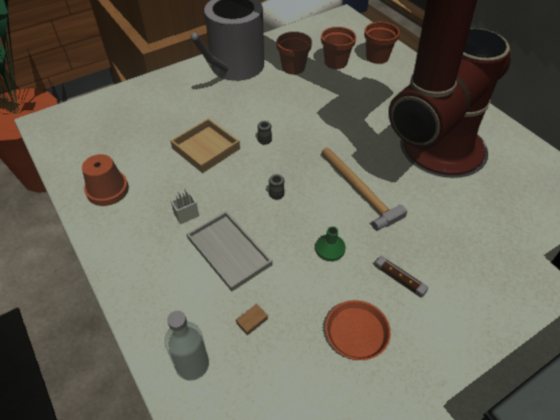

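The top view shows the connectors at (335,234) and (423,271), rose (240,242), knife (173,279), saucer (154,208), tray (295,157), crate (442,203) and holder (360,138). Next I'll measure them from depth.

```bash
python3 - <<'E'
from h import *
T=np.load("top0.npy");S=np.load("scene0.npy")
print("table z",np.nanmedian(T[260:280,300:380,2]),np.nanmedian(S[290:310,270:300,2]))
def roi(P,r,lo,hi):
    q=P[r[1]:r[3],r[0]:r[2]].reshape(-1,3); q=q[(q[:,2]>lo)&(q[:,2]<hi)]; return q
def rect(n,q):
    (c,s,a)=cv2.minAreaRect((q[:,:2]*1000).astype(np.float32)); print(n,len(q),"c",np.round(c,1),"s",np.round(s,1),"a",round(a,1),"z",np.round(np.percentile(q[:,2],[2,50,98])*1000,1), "med",np.round(np.median(q,0)[:2]*1000,1))
R=dict(h1=(318,218,356,250,.045,.07),h2=(405,255,442,288,.045,.07),rose_neck=(220,220,260,262,.06,.09),rose_face=(220,220,260,262,.006,.09),knife=(138,258,208,298,.01,.03),crate=(398,160,486,245,.022,.04),cratefl=(420,185,465,220,0,.02),tray=(245,122,345,190,.012,.03),saucer=(115,170,192,245,.013,.03),sfl=(140,195,165,220,0,.03),holder=(345,115,375,158,.04,.1),hammer=(220,290,370,345,.008,.08))
for n,(a,b,c,d,lo,hi) in R.items():
    rect(n,roi(T,(a,b,c,d),lo,hi))
print("scene")
R=dict(h1=(262,168,292,202,.045,.07),h2=(252,115,278,148,.045,.07),rose_neck=(310,220,350,262,.06,.09),rose_face=(310,220,350,262,.006,.09),knife=(365,250,435,300,.01,.03),crate=(165,115,245,172,.022,.04),tray=(182,208,276,292,.012,.03),saucer=(318,295,398,362,.013,.03),holder=(165,185,203,226,.04,.1))
for n,(a,b,c,d,lo,hi) in R.items():
    rect(n,roi(S,(a,b,c,d),lo,hi))
E
```

```text
table z -0.0001271547108669946 0.0016004237116134523
h1 254 c [471.8 -98.5] s [35.5 36.6] a 43.9 z [49.4 54.9 58.3] med [471.9 -98.6]
h2 266 c [ 393.3 -282.5] s [35.4 34.9] a 89.7 z [50.5 54.7 58.1] med [ 392.2 -281.2]
rose_neck 118 c [458.9 106.1] s [23.1 23. ] a 1.5 z [64.5 69.8 72.8] med [459.6 105.2]
rose_face 743 c [459.5 106.5] s [67.2 66.4] a 44.4 z [11.2 24.7 71.5] med [455.8 102.7]
knife 651 c [378.9 250.3] s [ 25.  121.9] a 15.4 z [13.6 19.4 22.7] med [378.  249.4]
crate 714 c [ 543.6 -340.1] s [130.1 132. ] a 11.9 z [22.6 29.4 32.7] med [ 544.9 -344.1]
cratefl 1570 c [ 546.6 -346.5] s [102.7  79. ] a 89.2 z [1.6 4.9 8.7] med [ 546.2 -347.7]
tray 654 c [654.6 -12.8] s [111.3 180.4] a 5.4 z [12.6 17.5 20.9] med [657.1 -15.2]
saucer 588 c [536.9 300.2] s [127.9 126.7] a 31.7 z [13.2 18.5 22.4] med [542.4 312.9]
sfl 623 c [541. 306.] s [58.8 56. ] a 2.8 z [1.6 4.9 8.3] med [540.6 306.2]
holder 318 c [ 688.7 -159.4] s [35.8 51.7] a 88.3 z [41.3 51.4 80.6] med [ 684.9 -158.2]
hammer 2024 c [293.6 -10.5] s [279.8  85.9] a 88.8 z [11.8 23.6 28. ] med [291.4  17.9]
scene
h1 173 c [473.1 -99. ] s [37.2 33.6] a 57.5 z [46.2 56.5 59.5] med [474.8 -96.4]
h2 138 c [ 395.2 -282.5] s [36.4 35.6] a 33.1 z [45.9 56.4 60.2] med [ 396.5 -280. ]
rose_neck 116 c [460.6 105.8] s [24.8 23.2] a 78.5 z [61.3 71.5 75.1] med [462.7 107.5]
rose_face 731 c [462.   88.7] s [ 67.6 102. ] a 6.2 z [ 7.  27.4 73.8] med [469.4 114.8]
knife 683 c [380.  249.4] s [ 26.3 122.2] a 15.6 z [10.7 21.  24.8] med [381.7 253.8]
crate 599 c [ 544.  -341.2] s [133.7 136.1] a 12.0 z [22.5 29.6 34.5] med [ 548.2 -332.1]
tray 853 c [657.1 -36. ] s [112.5 228.1] a 5.0 z [12.4 18.7 27.3] med [668.6 -24. ]
saucer 775 c [537.5 299.7] s [128.6 126.7] a 54.0 z [13.4 20.  24.4] med [521.9 287.9]
holder 302 c [ 689.9 -161.1] s [40.4 50.6] a 87.3 z [40.5 50.9 81.9] med [ 692.4 -157.1]
```

```bash
cat >> h.py <<'E'
def to(x,y,z,th,frm=None):
    "turn (units) about tool z, then shift (units) in the turned tool frame; lengths mm, deg"
    s=manip.state(); p=np.array(s["tool_pos"])*1000; q=s["tool_rot"]
    from scipy.spatial.transform import Rotation as Ro
    X=Ro.from_quat([*q[1:],q[0]]).as_matrix(); t0=np.degrees(np.arctan2(X[1,0],X[0,0]))
    if frm is not None: p=np.array(frm[:3],float); t0=frm[3]
    t=np.radians(th); d=np.array([x,y,z])-p
    u=np.array([d[0]*np.cos(t)+d[1]*np.sin(t), d[0]*np.sin(t)-d[1]*np.cos(t), -d[2]])
    print("at",np.round(p,1),"th",round(t0,2),"tilt z",np.round(X[:,2],3),"| turn",round(-np.radians(th-t0)/.15,3),"shift",np.round(u/120,3), "norm",round(np.linalg.norm(u)/120,2), "w",round(s["gripper_width"],3),"t",round(s["time"],1))
E
python3 -c "
from h import *
to(394,-282.5,130,11.9)
to(394,-282.5,130,11.9)"
```

```text
at [ 235.  -578.5  230.2] th 22.1 tilt z [-0.001  0.002 -1.   ] | turn 1.187 shift [ 1.805 -2.141  0.835] norm 2.92 w 1.002 t 0.1
at [ 235.  -578.5  230.2] th 22.1 tilt z [-0.001  0.002 -1.   ] | turn 1.187 shift [ 1.805 -2.141  0.835] norm 2.92 w 1.002 t 0.1
```

Call:
move_arm(
  plan=[
    [[0,0,0,0,0,0.6,0],[0,0,0,0,0,0.59,0],[0.226,-0.268,0.104,0,0,0,0],[0.226,-0.268,0.104,0,0,0,0],[0.226,-0.268,0.104,0,0,0,0],[0.226,-0.268,0.104,0,0,0,0],[0.226,-0.268,0.104,0,0,0,0],[0.226,-0.268,0.104,0,0,0,0],[0.226,-0.268,0.104,0,0,0,0],[0.226,-0.268,0.104,0,0,0,0]],
  ],
)

```text
time: 1.35
tool_pos: [0.3948, -0.2811, 0.1307]
tool_rot: [-0.0, 0.995, 0.103, -0.0]
contact_force: [0.5, -0.1, -0.3]
gripper_width: 0.999
grasp_force: 0.0
```

```bash
python3 -c "
from h import *
to(394,-282.5,24,11.9)
p,P=grab('wrist');cv2.imwrite('pics/w1.png',p)
q=P[(P[...,2]>.047)&(P[...,2]<.065)]
q=q[np.hypot(q[:,0]-.394,q[:,1]+.2825)<.035];print(len(q),q.min(0),q.max(0),(q.min(0)+q.max(0))/2 )
to(394,-282.5,24,11.9)"
```

```text
at [ 394.8 -281.1  130.7] th 11.87 tilt z [-0.  0. -1.] | turn -0.004 shift [-0.009  0.01   0.889] norm 0.89 w 0.999 t 1.4
1653 [ 0.37188132 -0.3013059   0.04731819] [ 0.40986508 -0.2639997   0.05747257] [ 0.3908732  -0.2826528   0.05239538]
at [ 395.4 -276.7  128.4] th 12.03 tilt z [-0.001  0.006 -1.   ] | turn 0.016 shift [-0.021  0.045  0.87 ] norm 0.87 w 0.997 t 1.4
```

Call:
move_arm(
  plan=[
    [[0,0,0,0,0,0,0],[0,0,0.25,0,0,0,0],[0,0,0.25,0,0,0,0],[0,0,0.2,0,0,0,0],[0,0,0.13,0,0,0,0],[0,0,0.05,0,0,0,0],[0,0,0,0,0,0,0],[0,0,0,0,0,0,0.8],[0,0,0,0,0,0,0.8],[0,0,0,0,0,0,0.8]],
  ],
)

```text
time: 2.65
tool_pos: [0.3951, -0.2831, 0.0268]
tool_rot: [0.001, 0.995, 0.104, 0.001]
contact_force: [2.2, -1.3, 0.9]
gripper_width: 0.409
grasp_force: 59.7
```

```bash
python3 -c "
from h import *
to(394,-282.5,24,11.9)
p,P=grab('wrist');cv2.imwrite('pics/w2.png',p)
print(manip.state()['grasp_force'])"
```

```text
at [ 395.1 -283.1   26.8] th 11.89 tilt z [ 0.001 -0.001 -1.   ] | turn -0.001 shift [-0.008 -0.007  0.024] norm 0.03 w 0.409 t 2.6
59.65376436710358
```

View pics/w2.png

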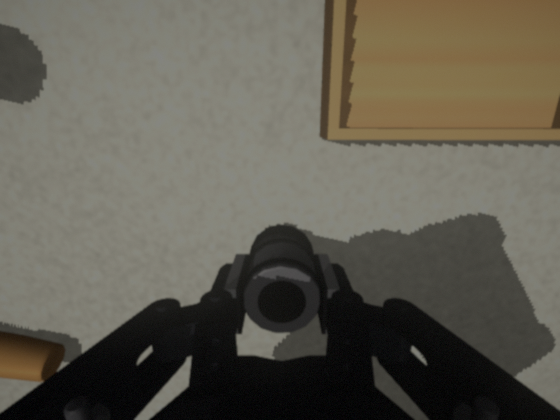

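The connector at (280,300) is held centrally between the pads. I'll lift it and carry it to the crate.

```bash
python3 -c "
from h import *
to(571.2,-334.7,127,11.9)"
```

```text
at [ 395.2 -283.1   26.8] th 11.89 tilt z [ 0.001 -0.001 -1.   ] | turn -0.001 shift [ 1.347  0.723 -0.835] norm 1.74 w 0.403 t 2.7
```

Call:
move_arm(
  plan=[
    [[0,0,-0.2,0,0,0,0.8],[0,0,-0.335,0,0,0,0.8],[0,0,-0.3,0,0,0,0.8],[0.2,0.1,0,0,0,0,0.8],[0.3,0.16,0,0,0,0,0.8],[0.3,0.163,0,0,0,0,0.8],[0.3,0.16,0,0,0,0,0.8],[0.247,0.14,0,0,0,0,0.8],[0,0,0,0,0,0,0.8],[0,0,0,0,0,0,0.8]],
  ],
)

```text
time: 3.95
tool_pos: [0.5698, -0.3338, 0.1254]
tool_rot: [-0.0, 0.995, 0.103, -0.001]
contact_force: [-0.4, 0.0, -0.7]
gripper_width: 0.406
grasp_force: 59.9
```

```bash
python3 -c "
from h import *
to(571.2,-334.7,33,11.9)"
```

```text
at [ 569.8 -333.8  125.4] th 11.88 tilt z [-0.001  0.001 -1.   ] | turn -0.002 shift [0.01 0.01 0.77] norm 0.77 w 0.406 t 4.0
```

Call:
move_arm(
  plan=[
    [[0.01,0,0.2,0,0,0,0.8],[0,0,0.22,0,0,0,0.8],[0,0,0.15,0,0,0,0.8],[0,0,0.1,0,0,0,0.8],[0,0,0.06,0,0,0,0.8],[0,0,0.03,0,0,0,0.8],[0,0,0.01,0,0,0,0.8],[0,0,0,0,0,0,0.8],[0,0,0,0,0,0,0.8],[0,0,0,0,0,0,0.8]],
  ],
)

```text
time: 5.2
tool_pos: [0.5719, -0.3341, 0.034]
tool_rot: [0.0, 0.995, 0.103, 0.0]
contact_force: [-0.0, -0.2, -0.7]
gripper_width: 0.403
grasp_force: 59.9
```

Call:
move_arm(
  plan=[
    [[0,0,0.012,0,0,0,0.8],[0,0,0,0,0,0,0.8],[0,0,0,0,0,0,0.3],[0,0,0,0,0,0,0.3],[0,0,0,0,0,0,0.3],[0,0,-0.1,0,0,0,0.3],[0,0,-0.25,0,0,0,0.3],[0,0,-0.3,0,0,0,0],[0,0,-0.15,0,0,0,0],[0,0,0,0,0,0,0]],
  ],
)

```text
time: 6.45
tool_pos: [0.5728, -0.3348, 0.1306]
tool_rot: [0.001, 0.995, 0.103, 0.002]
contact_force: [0.0, 0.1, 0.0]
gripper_width: 0.999
grasp_force: 0.0
```

```bash
python3 -c "
from h import *
to(472.5,-98.7,128,11.9)
p,P=grab('wrist');cv2.imwrite('pics/w3.png',p)
q=P[(P[...,2]>.052)&(P[...,2]<.07)]
q=q[np.hypot(q[:,0]-.571,q[:,1]+.3347)<.035];print(len(q),q.min(0),q.max(0),(q.min(0)+q.max(0))/2 )"
```

```text
at [ 572.8 -334.8  130.6] th 11.88 tilt z [ 0.003 -0.002 -1.   ] | turn -0.002 shift [-0.412 -2.097  0.022] norm 2.14 w 0.999 t 6.5
1707 [ 0.54885982 -0.35281538  0.05208365] [ 0.58651599 -0.31555721  0.06255244] [ 0.56768791 -0.33418629  0.05731805]
```

Call:
move_arm(
  plan=[
    [[-0.03,-0.15,0,0,0,0,0],[-0.065,-0.33,0,0,0,0,0],[-0.065,-0.33,0,0,0,0,0],[-0.065,-0.33,0,0,0,0,0],[-0.065,-0.33,0,0,0,0,0],[-0.065,-0.33,0,0,0,0,0],[-0.057,-0.297,0,0,0,0,0],[0,0,0,0,0,0,0],[0,0,0,0,0,0,0],[0,0,0,0,0,0,0]],
  ],
)

```text
time: 7.75
tool_pos: [0.4716, -0.0984, 0.1279]
tool_rot: [-0.0, 0.995, 0.103, -0.0]
contact_force: [-0.3, 0.2, -0.1]
gripper_width: 1.001
grasp_force: 0.0
```

```bash
python3 -c "
from h import *
p,P=grab('wrist');cv2.imwrite('pics/w4.png',p)
q=P[(P[...,2]>.047)&(P[...,2]<.065)]
q=q[np.hypot(q[:,0]-.472,q[:,1]+.0987)<.035];print(len(q),q.min(0),q.max(0),(q.min(0)+q.max(0))/2 )
to(472.5,-98.7,26,11.9)"
```

```text
1701 [ 0.45069937 -0.11728367  0.04792764] [ 0.48865151 -0.08008094  0.05775834] [ 0.46967544 -0.0986823   0.05284299]
at [471.7 -98.5 128. ] th 11.82 tilt z [-0.  0. -1.] | turn -0.009 shift [0.006 0.003 0.85 ] norm 0.85 w 1.002 t 7.8
```

Call:
move_arm(
  plan=[
    [[0,0,0.2,0,0,0,0],[0,0,0.25,0,0,0,0],[0,0,0.2,0,0,0,0],[0,0,0.13,0,0,0,0],[0,0,0.05,0,0,0,0],[0,0,0.02,0,0,0,0],[0,0,0,0,0,0,0.8],[0,0,0,0,0,0,0.8],[0,0,0,0,0,0,0.8],[0,0,0,0,0,0,0.8]],
  ],
)

```text
time: 9.05
tool_pos: [0.4724, -0.0982, 0.0271]
tool_rot: [0.0, 0.995, 0.103, 0.001]
contact_force: [0.3, -0.7, 2.4]
gripper_width: 0.401
grasp_force: 60.0
```

```bash
python3 -c "
from h import *
to(516.4,-346.3,127,11.9)"
```

```text
at [472.4 -98.2  27.1] th 11.88 tilt z [ 0.002 -0.001 -1.   ] | turn -0.002 shift [-0.067  2.099 -0.832] norm 2.26 w 0.401 t 9.1
```

Call:
move_arm(
  plan=[
    [[0,0,-0.2,0,0,0,0.8],[0,0,-0.33,0,0,0,0.8],[0,0,-0.3,0,0,0,0.8],[0,0.2,0,0,0,0,0.8],[-0.01,0.33,0,0,0,0,0.8],[-0.02,0.35,0,0,0,0,0.8],[-0.02,0.35,0,0,0,0,0.8],[-0.01,0.35,0,0,0,0,0.8],[-0.01,0.32,0,0,0,0,0.8],[0,0.2,0,0,0,0,0.8]],
  ],
)

```text
time: 10.3
tool_pos: [0.515, -0.3478, 0.1253]
tool_rot: [-0.0, 0.995, 0.103, -0.0]
contact_force: [0.2, 0.1, 0.2]
gripper_width: 0.403
grasp_force: 59.9
```

Call:
move_arm(
  plan=[
    [[0,0,0,0,0,0,0.8],[0,0,0,0,0,0,0.8],[0,0,0.2,0,0,0,0.8],[0,0,0.22,0,0,0,0.8],[0,0,0.15,0,0,0,0.8],[0,0,0.1,0,0,0,0.8],[0,0,0.06,0,0,0,0.8],[0,0,0.03,0,0,0,0.8],[0,0,0,0,0,0,0.8],[0,0,0,0,0,0,0.8]],
  ],
)

```text
time: 11.55
tool_pos: [0.5156, -0.3467, 0.0354]
tool_rot: [0.0, 0.995, 0.103, 0.0]
contact_force: [0.4, 0.2, -1.4]
gripper_width: 0.402
grasp_force: 59.9
```

```bash
python3 -c "
from h import *
to(516.4,-346.3,33,11.9)"
```

```text
at [ 515.6 -346.7   35.4] th 11.87 tilt z [ 0.001 -0.001 -1.   ] | turn -0.003 shift [ 0.007 -0.002  0.02 ] norm 0.02 w 0.402 t 11.6
```

Call:
move_arm(
  plan=[
    [[0,0,0.024,0,0,0,0.8],[0,0,0,0,0,0,0.8],[0,0,0,0,0,0,0.3],[0,0,0,0,0,0,0.3],[0,0,0,0,0,0,0.3],[0,0,-0.1,0,0,0,0.3],[0,0,-0.25,0,0,0,0.3],[0,0,-0.3,0,0,0,0],[0,0,-0.25,0,0,0,0],[0,0,0,0,0,0,0]],
  ],
)

```text
time: 12.8
tool_pos: [0.5171, -0.3478, 0.1443]
tool_rot: [0.003, 0.995, 0.103, 0.003]
contact_force: [-0.1, -0.5, 0.3]
gripper_width: 1.002
grasp_force: 0.0
```

```bash
python3 -c "
from h import *
p,P=grab('wrist');cv2.imwrite('pics/w5.png',p)
to(459.8,106,142,11.9)"
```

```text
at [ 516.  -346.9  141.8] th 11.88 tilt z [ 0.003 -0.002 -1.   ] | turn -0.002 shift [ 3.20e-01 -3.79e+00 -2.00e-03] norm 3.8 w 1.001 t 12.8
```

View pics/w5.png

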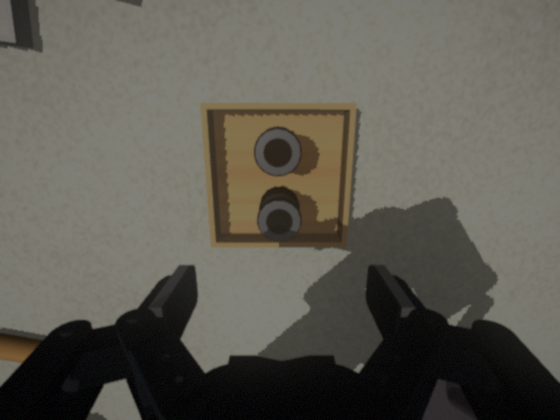

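Both connectors, at (278,152) and (280,215), stand upright inside the box. The rose is next.

Call:
move_arm(
  plan=[
    [[0.02,-0.25,0,0,0,0,0],[0.035,-0.42,0,0,0,0,0],[0.035,-0.42,0,0,0,0,0],[0.035,-0.42,0,0,0,0,0],[0.035,-0.42,0,0,0,0,0],[0.035,-0.42,0,0,0,0,0],[0.035,-0.42,0,0,0,0,0],[0.035,-0.42,0,0,0,0,0],[0.035,-0.4,0,0,0,0,0],[0.02,-0.2,0,0,0,0,0]],
  ],
)

```text
time: 14.1
tool_pos: [0.4574, 0.1087, 0.1379]
tool_rot: [-0.0, 0.995, 0.105, -0.002]
contact_force: [0.7, 0.0, -0.9]
gripper_width: 0.999
grasp_force: 0.0
```

Call:
move_arm(
  plan=[
    [[0,0,0,0,0,0,0],[0,0,0,0,0,0,0],[0,0,0,0,0,0,0],[0,0,0,0,0,0,0],[0,0,0,0,0,0,0],[0,0,0,0,0,0,0],[0,0,0,0,0,0,0],[0,0,0,0,0,0,0],[0,0,0,0,0,0,0],[0,0,0,0,0,0,0]],
  ],
)

```text
time: 15.35
tool_pos: [0.4592, 0.1067, 0.1398]
tool_rot: [0.0, 0.995, 0.103, 0.0]
contact_force: [0.2, 0.3, -0.3]
gripper_width: 0.996
grasp_force: 0.0
```

```bash
python3 -c "
from h import *
p,P=grab('wrist')
q=P[(P[...,2]>.06)&(P[...,2]<.08)]
q=q[np.hypot(q[:,0]-.4595,q[:,1]-.106)<.03];print(len(q),q.min(0),q.max(0),(q.min(0)+q.max(0))/2 )
to(459.8,106,41,11.9)"
```

```text
833 [0.44564278 0.09476291 0.06003751] [0.47005867 0.11918903 0.07223284] [0.45785072 0.10697597 0.06613518]
at [459.2 106.7 139.7] th 11.88 tilt z [-0. -0. -1.] | turn -0.002 shift [0.004 0.007 0.823] norm 0.82 w 0.999 t 15.4
```

Call:
move_arm(
  plan=[
    [[0,0,0.2,0,0,0,0],[0,0,0.25,0,0,0,0],[0,0,0.2,0,0,0,0],[0,0,0.1,0,0,0,0],[0,0,0.05,0,0,0,0],[0,0,0.02,0,0,0,0],[0,0,0,0,0,0,0.9],[0,0,0,0,0,0,0.9],[0,0,0,0,0,0,0.9],[0,0,0,0,0,0,0.9]],
  ],
)

```text
time: 16.65
tool_pos: [0.4598, 0.1067, 0.042]
tool_rot: [0.0, 0.995, 0.103, 0.001]
contact_force: [0.5, 0.3, 2.3]
gripper_width: 0.273
grasp_force: 58.8
```

```bash
python3 -c "
from h import *
to(537.2,300,121,11.9)
print(manip.state()['grasp_force'])"
```

```text
at [459.8 106.7  42. ] th 11.88 tilt z [ 0.001  0.    -1.   ] | turn -0.003 shift [ 0.963 -1.443 -0.658] norm 1.86 w 0.273 t 16.6
58.7692254781723
```

Call:
move_arm(
  plan=[
    [[0,0,-0.15,0,0,0,0.9],[0,0,-0.25,0,0,0,0.9],[0,0,-0.26,0,0,0,0.9],[0.12,-0.18,0,0,0,0,0.9],[0.18,-0.27,0,0,0,0,0.9],[0.2,-0.3,0,0,0,0,0.9],[0.2,-0.3,0,0,0,0,0.9],[0.163,-0.243,0,0,0,0,0.9],[0.1,-0.15,0,0,0,0,0.9],[0,0,0,0,0,0,0.9]],
  ],
)

```text
time: 17.9
tool_pos: [0.5366, 0.3008, 0.12]
tool_rot: [0.0, 0.995, 0.104, -0.0]
contact_force: [0.0, 0.3, -0.4]
gripper_width: 0.272
grasp_force: 58.9
```

Call:
move_arm(
  plan=[
    [[0,0,0,0,0,0,0.9],[0,0,0,0,0,0,0.9],[0,0,0.1,0,0,0,0.9],[0,0,0.15,0,0,0,0.9],[0,0,0.15,0,0,0,0.9],[0,0,0.1,0,0,0,0.9],[0,0,0.05,0,0,0,0.9],[0,0,0,0,0,0,0.9],[0,0,0,0,0,0,0.9],[0,0,0,0,0,0,0.9]],
  ],
)

```text
time: 19.15
tool_pos: [0.5372, 0.3002, 0.0554]
tool_rot: [-0.0, 0.995, 0.103, 0.001]
contact_force: [-0.6, -0.2, -0.5]
gripper_width: 0.276
grasp_force: 58.9
```

```bash
python3 -c "
from h import *
p,P=grab('top');cv2.imwrite('pics/t2.png',cv2.resize(p[150:280,80:260],None,fx=4,fy=4))
to(537.2,300,47,11.9)"
```

```text
at [537.1 300.1  55.3] th 11.88 tilt z [ 0.001  0.001 -1.   ] | turn -0.003 shift [0.    0.001 0.069] norm 0.07 w 0.279 t 19.2
```

View pics/t2.png

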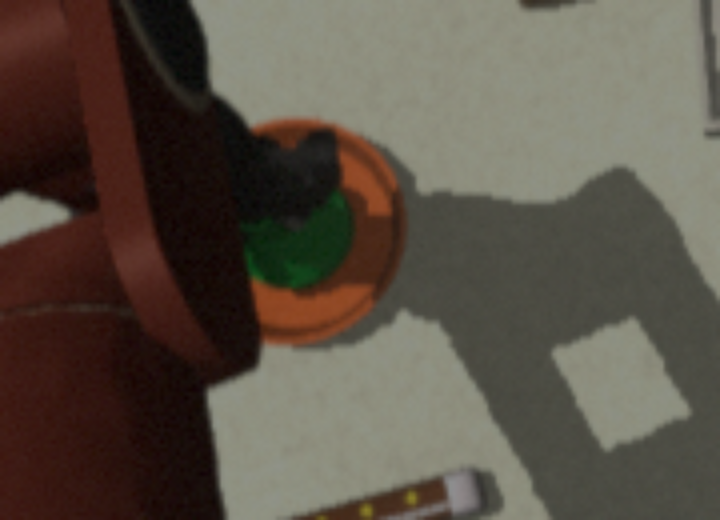

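The rose (about (300,235) in the crop) is over the middle of the saucer, about 8 mm above its floor. I'll lower it and let go.

Call:
move_arm(
  plan=[
    [[0,0,0.04,0,0,0,0.9],[0,0,0.03,0,0,0,0.9],[0,0,0,0,0,0,0.9],[0,0,0,0,0,0,0.9],[0,0,0,0,0,0,0.3],[0,0,0,0,0,0,0.3],[0,0,0,0,0,0,0.3],[0,0,-0.1,0,0,0,0.3],[0,0,-0.25,0,0,0,0.3],[0,0,-0.35,0,0,0,0]],
  ],
)

```text
time: 20.45
tool_pos: [0.5359, 0.2996, 0.1304]
tool_rot: [0.0, 0.995, 0.103, -0.001]
contact_force: [1.1, 0.7, -0.1]
gripper_width: 0.89
grasp_force: 0.0
```

```bash
python3 -c "
from h import *
to(379.3,250,150,105.4)
p,P=grab('wrist');cv2.imwrite('pics/w6.png',p)
q=P[(P[...,2]>.064)&(P[...,2]<.085)]
q=q[np.hypot(q[:,0]-.537,q[:,1]-.3)<.03];print(len(q),(q.min(0)+q.max(0))/2,np.median(q[:,2]) )"
```

```text
at [535.9 299.6 130.4] th 11.88 tilt z [-0.002 -0.001 -1.   ] | turn -10.882 shift [-0.052 -1.368 -0.163] norm 1.38 w 0.89 t 20.4
954 [0.53516952 0.30030754 0.07048168] 0.0750984356738508
```

Call:
move_arm(
  plan=[
    [[0,0,-0.1,0,0,-1,0],[0,0,0,0,0,-1,0],[0,0,0,0,0,-1,0],[0,0,0,0,0,-1,0],[0,0,0,0,0,-1,0],[0,0,0,0,0,-1,0],[0,0,0,0,0,-1,0],[0,0,0,0,0,-1,0],[0,0,0,0,0,-1,0],[0,0,0,0,0,-1,0]],
  ],
)

```text
time: 21.75
tool_pos: [0.5369, 0.3001, 0.143]
tool_rot: [0.0, 0.655, 0.755, 0.001]
contact_force: [-0.0, -0.6, -0.2]
gripper_width: 1.002
grasp_force: 0.0
```

Call:
move_arm(
  plan=[
    [[0,0,0,0,0,-0.88,0],[0,-0.2,0,0,0,0,0],[-0.01,-0.3,0,0,0,0,0],[-0.02,-0.3,0,0,0,0,0],[-0.01,-0.3,0,0,0,0,0],[-0.01,-0.268,0,0,0,0,0],[0,0,0,0,0,0,0],[0,0,0,0,0,0,0],[0,0,0,0,0,0,0],[0,0,0,0,0,0,0]],
  ],
)

```text
time: 23.0
tool_pos: [0.3806, 0.2507, 0.1423]
tool_rot: [-0.0, 0.606, 0.795, -0.0]
contact_force: [0.2, -0.4, -0.3]
gripper_width: 0.999
grasp_force: 0.0
```

```bash
python3 -c "
from h import *
p,P=grab('wrist');cv2.imwrite('pics/w7.png',p)
q=P[(P[...,2]>.012)&(P[...,2]<.03)]
q=q[np.hypot(q[:,0]-.379,q[:,1]-.25)<.075];print(len(q),cv2.minAreaRect((q[:,:2]*1000).astype(np.float32)),np.median(q[:,2]))
to(379.3,250,6,105.4)"
```

```text
3092 ((377.33331298828125, 251.59027099609375), (24.425540924072266, 120.29591369628906), 15.23201847076416) 0.019804763376559703
at [380.4 250.7 142.2] th 105.37 tilt z [-0. -0. -1.] | turn -0.003 shift [-0.003 -0.011  1.135] norm 1.13 w 1.003 t 23.1
```

View pics/w7.png

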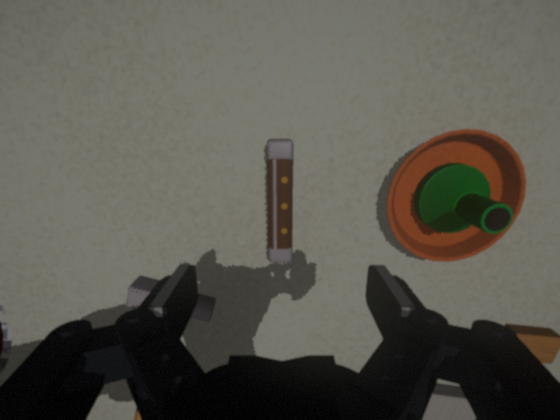

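The knife, at (280,200), lines up with the fingers, and the rose is standing in the saucer. I'll descend and grip.

Call:
move_arm(
  plan=[
    [[0,-0.012,0.2,0,0,0,0],[0,0,0.3,0,0,0,0],[0,0,0.25,0,0,0,0],[0,0,0.18,0,0,0,0],[0,0,0.1,0,0,0,0],[0,0,0.06,0,0,0,0],[0,0,0.03,0,0,0,0],[0,0,0,0,0,0,0],[0,0,0,0,0,0,0],[0,0,0,0,0,0,0.3]],
  ],
)

```text
time: 24.3
tool_pos: [0.379, 0.2504, 0.0083]
tool_rot: [0.0, 0.606, 0.795, 0.0]
contact_force: [0.4, -0.3, -0.4]
gripper_width: 0.817
grasp_force: 0.0
```

Call:
move_arm(
  plan=[
    [[0,0,0,0,0,0,0.6],[0,0,0,0,0,0,0.6],[0,0,0,0,0,0,0.9],[0,0,0,0,0,0,0.9],[0,0,0,0,0,0,0.9],[0,0,0,0,0,0,0.9],[0,0,0,0,0,0,0.9],[0,0,0,0,0,0,0.9],[0,0,0,0,0,0,0.9],[0,0,0,0,0,0,0.9]],
  ],
)

```text
time: 25.55
tool_pos: [0.3789, 0.2503, 0.0081]
tool_rot: [0.0, 0.606, 0.795, 0.0]
contact_force: [0.6, 0.2, 5.4]
gripper_width: 0.259
grasp_force: 61.3
```

```bash
python3 -c "
from h import *
to(654.8,-12.8,100,95.4)
to(654.8,-12.8,100,95.4,(379.3,250,100,105.4))"
```

```text
at [378.9 250.3   8.1] th 105.38 tilt z [ 0.001  0.    -1.   ] | turn 1.162 shift [-2.399  2.083 -0.766] norm 3.27 w 0.259 t 25.6
at [379.3 250.  100. ] th 105.4 tilt z [ 0.001  0.    -1.   ] | turn 1.164 shift [-2.396  2.08  -0.   ] norm 3.17 w 0.259 t 25.6
```

Call:
move_arm(
  plan=[
    [[0,0,-0.15,0,0,0,0.9],[0,0,-0.3,0,0,0,0.9],[0,0,-0.32,0,0,0,0.9],[0,0,0,0,0,0.4,0.9],[0,0,0,0,0,0.5,0.9],[0,0,0,0,0,0.262,0.9],[-0.15,0.13,0,0,0,0,0.9],[-0.25,0.21,0,0,0,0,0.9],[-0.28,0.24,0,0,0,0,0.9],[-0.28,0.24,0,0,0,0,0.9]],
  ],
)

```text
time: 26.8
tool_pos: [0.4872, 0.1437, 0.0987]
tool_rot: [-0.001, 0.673, 0.74, -0.001]
contact_force: [-0.2, 0.1, -1.0]
gripper_width: 0.259
grasp_force: 60.6
```

Call:
move_arm(
  plan=[
    [[-0.28,0.25,0,0,0,0,0.9],[-0.28,0.25,0,0,0,0,0.9],[-0.28,0.25,0,0,0,0,0.9],[-0.28,0.25,0,0,0,0,0.9],[-0.2,0.16,0,0,0,0,0.9],[-0.12,0.1,0,0,0,0,0.9],[0,0,0,0,0,0,0.9],[0,0,0,0,0,0,0.9],[0,0,0,0,0,0,0.9],[0,0,0,0,0,0,0.9]],
  ],
)

```text
time: 28.05
tool_pos: [0.6537, -0.0123, 0.1002]
tool_rot: [-0.0, 0.673, 0.74, 0.0]
contact_force: [0.2, -0.5, -0.9]
gripper_width: 0.258
grasp_force: 60.6
```

```bash
python3 -c "
from h import *
p,P=grab('wrist');cv2.imwrite('pics/w8.png',p)
to(654.8,-12.8,13.5,95.4)
print(manip.state()['grasp_force'])"
```

```text
at [653.9 -12.5 100.3] th 95.43 tilt z [ 0.  0. -1.] | turn 0.004 shift [-0.003  0.007  0.724] norm 0.72 w 0.262 t 28.1
60.559126138687134
```

View pics/w8.png

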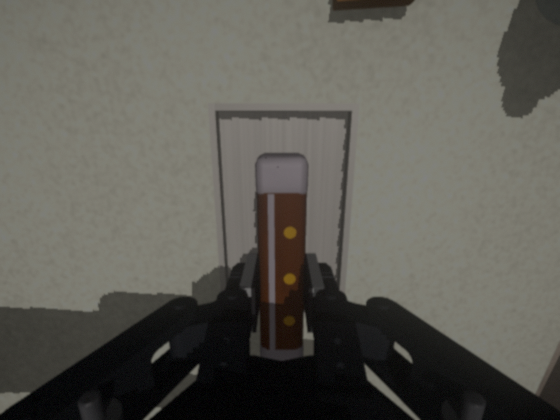

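The knife runs parallel to the tray's long sides and is centred at column 281. I'll lower it.

Call:
move_arm(
  plan=[
    [[0,0.007,0.15,0,0,0,0.9],[0,0,0.2,0,0,0,0.9],[0,0,0.15,0,0,0,0.9],[0,0,0.1,0,0,0,0.9],[0,0,0.06,0,0,0,0.9],[0,0,0.04,0,0,0,0.9],[0,0,0.02,0,0,0,0.9],[0,0,0,0,0,0,0.9],[0,0,0,0,0,0,0.9],[0,0,0,0,0,0,0.9]],
  ],
)

```text
time: 29.35
tool_pos: [0.6553, -0.013, 0.0142]
tool_rot: [0.0, 0.673, 0.74, 0.0]
contact_force: [0.3, 0.8, -2.1]
gripper_width: 0.261
grasp_force: 60.6
```

Call:
move_arm(
  plan=[
    [[0,0,0.008,0,0,0,0.9],[0,0,0,0,0,0,0.9],[0,0,0,0,0,0,0.5],[0,0,0,0,0,0,0.5],[0,0,0,0,0,0,0.5],[0,0,-0.1,0,0,0,0.5],[0,0,-0.25,0,0,0,0.5],[0,0,-0.35,0,0,0,0.5],[0,0,-0.4,0,0,0,0.5],[0,0,-0.3,0,0,0,0]],
  ],
)

```text
time: 30.6
tool_pos: [0.6558, -0.013, 0.1846]
tool_rot: [0.001, 0.673, 0.74, 0.001]
contact_force: [-0.5, 0.1, 0.2]
gripper_width: 0.7
grasp_force: 0.0
```

Call:
move_arm(
  plan=[
    [[0,0.1,0,0,0,0,0],[0,-0.2,0,0,0,0,0],[0,-0.4,0,0,0,0,0],[0,-0.4,0,0,0,0,0],[0,-0.4,0,0,0,0,0],[0,-0.3,0,0,0,0,0],[0,-0.1,0,0,0,0,0],[0,0,0,0,0,0,0],[0,0,0,0,0,0,0],[0,0,0,0,0,0,0]],
  ],
)

```text
time: 31.85
tool_pos: [0.4527, -0.0321, 0.1808]
tool_rot: [-0.0, 0.673, 0.74, -0.0]
contact_force: [-0.9, 0.3, -0.7]
gripper_width: 0.998
grasp_force: 0.0
```

```bash
python3 - <<'E'
from h import *
p,T=grab("top");cv2.imwrite('pics/t3.png',p)
p,S=grab("scene");cv2.imwrite('pics/s3.png',p)
def near(n,x,y,r,lo,hi):
    for P in(T,S):
        q=P[(P[...,2]>lo)&(P[...,2]<hi)&(np.hypot(P[...,0]-x,P[...,1]-y)<r)]
        if len(q)>5:
            c,s,a=cv2.minAreaRect((q[:,:2]*1000).astype(np.float32)); print(n,np.round(c,1),np.round(s,1),round(a,1),np.round(np.median(q[:,2])*1000,1))
near("h2",.571,-.335,.024,.052,.07);near("h1",.5164,-.346,.024,.052,.07)
near("rose",.537,.3,.03,.066,.09);near("knife",.655,-.013,.068,.02,.035);near("holder",.689,-.16,.05,.041,.1)
to(0,0,0,0)
E
```

```text
h2 [ 569.3 -333.2] [36.5 35.8] 13.3 59.7
h2 [ 570.2 -334.9] [39.5 36.1] 51.8 61.4
h1 [ 515.9 -345.4] [35.  36.9] 82.9 59.5
h1 [ 516.3 -346.6] [36.5 34.7] 27.6 61.2
rose [536.1 298.8] [23.2 23.4] 7.9 75.2
rose [537.7 298.9] [24.  24.5] 82.3 76.6
knife [675.  -10.2] [ 65.8 121.9] 5.6 24.6
knife [655.5 -13.2] [109.7 123.3] 5.9 25.9
holder [ 688.6 -159.3] [35.9 50.3] 88.6 51.5
holder [ 689.7 -161. ] [42.3 50.5] 88.1 51.1
at [452.4 -32.1 180.7] th 95.41 tilt z [-0.  0. -1.] | turn 11.102 shift [-3.77  -0.268  1.506] norm 4.07 w 1.0 t 31.9
```

View pics/s3.png

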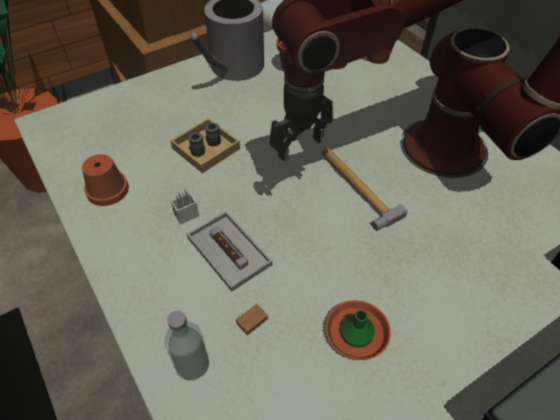

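The scene view shows both connectors in the box at (205,138), the rose in the saucer at (358,328), and the knife lengthwise in the tray at (229,247). The holder at (184,207) hasn't moved, and the gripper is clear of everything.

```bash
python3 -c "
from h import *
print(manip.job_done())"
```

```text
the job is handed in; nothing more can be done
None
```

The job is handed in at about 32 s of the 112 s allowed: both connectors stand upright in the box, the rose is face down in the middle of the saucer, the knife lies lengthwise in the tray, everything is released, and the tag holder hasn't moved.

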